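# Take a surface temperature with a spring-nosed wand

## Task

Take the thermometer wand out of its leaning stand, aim it square onto the metal block at the bottom of the round window (not the square one), and press it gently until its sprung nose is about half-way in, never fully in; hold it there, steady and centred, for two seconds. Then set the wand gently back fully home in its stand and let go, leaving everything else on the bench where it stands.

Things in the scene. Friction and masses are not known exactly. Their poses are not given: they have to be found in the camera images.
- wand_grip (a point): Middle of the handle of the loose thermometer wand (185 mm long, 150-310 g), on its axis. z: along the wand from steel nose to handle end; x: to the side with the dark display; y: across. White box handle 40 (x) by 30 mm (y), from 62 mm below this point to 22 above: grip it across the 30 mm. It stands in the leaning stand, 25 degrees off vertical, handle end towards the robot.
- wand_collar (a point): Point on the wand's axis at the underside of its grey collar (50 x 48 mm, 6 thick), 68 mm below wand_grip; same axes. It lies on stand_rim when the wand is home. Below it the round barrel, 26 mm in diameter, 60 mm long, tapers to 19 mm over its last 10 mm; then comes the nose.
- nose_tip (a point): Centre of the flat end of the wand's sprung steel nose (16 mm in diameter, 35 mm out of the barrel), 163 mm below wand_grip along the wand's axis when the nose is out; same axes as the wand.
- nose (a joint): How far the sprung nose is pushed into the wand: 0 is fully out (as at the start), 0.012 m is fully in, against its stop. It takes about 1.2 N to begin to move, 3.6 N half-way in and 6 N fully in; it springs back out by itself.
- round_window (a point): Centre of the open round window (44 mm in diameter) in the sloping face of one warmer, in the plane of the face. z: the face's outward normal, 35 degrees off vertical, leaning roughly towards the robot; x: up the slope; y: across. A fixed flat metal block, parallel to the face, lies 5 to 20 mm below it in the window: how deep differs each time, is not reported, and must be felt.
- square_window (a point): Centre of the square window, 40 x 40 mm, of the other warmer, in the plane of its face; axes and sizes as for round_window. Not to be touched.
- round_warmer: The fixed warmer with the round window: white and grey wedge 140 mm deep (x), 134 wide, 122 high, high at the back. Origin at the centre of its underside; its low front edge faces its -x.
- square_warmer: The warmer (fixed) with the square window, the same housing. Origin at the centre of its underside; its low front edge faces its -x.
- stand_rim (a point): Centre of the rim of the fixed leaning stand's hole, 135 mm above the bench. z: axis of the hole, up and out, 25 degrees off vertical, roughly towards the robot; x, y as for the wand in it. Through hole 32 mm in diameter, 3 mm chamfer, in a grey head 66 x 82 x 36 mm between two dark cheeks on a base 130 x 110 mm. The wand's collar rests flat on the rim; barrel and nose hang free.
- tube_rack: Bystander: orange rack of capped sample tubes, 70 x 160 mm, 98 mm high; origin at the centre of its underside.
- tip_box: Bystander: blue box of pipette tips with clear lid, 85 x 120 mm, 64 mm high; origin at the centre of its underside.
- dishes: Bystander: stack of two culture dishes, 86 mm across, 30 mm high; origin at the centre of its underside.
- reagent: Bystander: amber bottle, 64 mm across, 150 mm high; origin at the centre of its underside.
- jar: Bystander: white jar, 80 mm across, 90 mm high; origin at the centre of its underside.
- timer: Bystander: bench timer, 30 x 80 mm, 60 mm high; origin at the centre of its underside.

How it is judged:
By the outcome, as a careful person would: the job done as asked, in the order asked, and still so for the second after the job is handed in, with the robot touching nothing.
It also fails if it takes over 58 s, if anything falls off the work surface, if the arm or the gripper's body presses on something with over 40 N, if the wrist force passes 120 N, or if a joint passes its speed limit or range.

## Robot

A 6-joint arm with a two-finger parallel gripper is mounted at the origin on the work surface. World frame = base frame: x ahead of the robot, y to its left, z up, the work surface at z = 0. Lengths are in m, angles in rad, forces in N, time in s.
With the tool pointing down it reaches from about 0.375 to 0.975 m from the base axis. Payload 3.8 kg.
Tool frame: the origin (TCP) lies midway between the tips of the shut fingers; the grasp point (between the pads) lies 19 mm behind it; z points along the fingers, y is the direction in which the jaws open and shut (so a half turn about z gives the same grasp; the last joint's range is limited). The gripper opens to 85 mm and grips with 20 to 120 N. Pads are 22 mm wide; open, the fingers measure 114 mm over their backs; the gripper's body (76 mm by 85 mm) begins 54 mm behind the grasp point. The pads swing forward as they close: fully open they stand 13 mm farther back than shut.
Start: joints at [1.31, 0.264, 1.604, -0, 1.274, -0.037], TCP at [0.15, 0.658, 0.231] pointing down, gripper open.
Joint ranges: [-2.63, 2.63], [-0.94, 2.18], [0.31, 2.57], [-1.31, 4.45], [0, 2.66], [-2.55, 2.55]. Speed limits (rad/s): [2.57, 2.57, 3.14, 3.14, 3.14, 3.14].

## Interface

Orientations are given as a rotation vector (axis times angle).
In Python, from workcell import bot gives the robot as it stands. The module is installed in compiled form; this text tells all that it offers.
- The arm moves only by the tool play_rows, never from a script. Its argument "series" is a list of rows, each an object with "translation": the shift along the tool's x, y, z in m, a list of three; "spin": the turn about the tool's z in units of 5 degrees (1.0 is 5 degrees). In form: [{"translation": [dx, dy, dz], "spin": spin}, ...]. A call has 1 to 5 rows; each row shifts and turns the commanded pose from where the row before left it, along the tool's axes as they then stand; what a row does not reach is not made up. A row lasts 1/10 s, in which the tool goes at most 50 mm and 8.59 degrees, less where a joint would pass 70% of its speed; a pose out of reach is approached as far as the arm can. A call is refused whole if a number of a shift passes 0.05 or a number of a turn 1, either way. A call with a gripper value outside its range is refused whole. "jaw" is the gripper's target within -1 to 1 (fully open at 1, half-way at 0, shut at -1), set as the call begins (left out, the last holds). The fingers move at their own pace and stop on an object; "force" is the grip in N (left out, the last holds). Time passes only in rows, so rows that do not move let the fingers close. It gives the time, the measured TCP pose, the force and the opening at its end, in the units of the state.
- bot.read_state(): the state, without advancing time (a new reading comes with each control period).
- bot.read_camera(name): name is "scene" or "top" or "wrist"; returns the picture (420x560x3 uint8, blue, green, red); there is no depth.
- bot.get_calibration(name): a dict with "fov_y" (degrees; the focal length in pixels is half the picture's height over the tangent of half this angle, whatever the lens; pixels are square), "cx", "cy" (the principal point, pixels), "k1" (the pictures are not rectified: a ray, as slopes to the right and down, at radius r is drawn at 1 + k1 r^2 times it, then the intrinsics apply), "R" (3x3) and "t" (3): a world point X has camera coordinates R X + t. Camera axes: x right, y down, z forward; pixel columns grow to the right and rows downward; lengths in m; the calibration is good to about 2 mm. A picture is of the moment at which its call begins: read the wrist's pose just before it. get_calibration takes no time and is no camera call; for the wrist camera it gives the pose at the moment of the call.
- bot.finish_job(): hands the job in, once; it reports no verdict.
The state is a dict: "time": time; "q": joint angles; "joint_vel": joint speeds; "joint_torque": joint torques, N m; "tool_pos": TCP position; "tcp_rot": TCP orientation; "wrist_force": force on the tool from outside, world axes, zero at the start; "torque": the same for the moment, N m; "width": opening from 0.0 (shut) to 1.0 (fully open).
Only numpy, scipy, OpenCV 4.12 (cv2) and the standard library are available. Lean on these libraries where they do the work, as an engineer would, in place of code of your own. Each camera call takes 0.05 s, during which the arm holds its last target. There are 200 camera calls.

## Working session

There is one attempt and no reset: what is moved stays moved. The work goes in short steps, Python scripts to look and compute and a tool call to move; the robot and the scene stay as the last step left them, time stands still between calls to the robot, and variables do not carry over. Pictures are saved under pics/ and viewed, about 8 in all and at most 12, crops included, and the job is handed in when it is done.

Besides the shell and the picture viewer there is one more tool, called as name(argument=value, ...), one argument or row to a line, values as JSON. play_rows: Moves the arm, as the interface text tells. Its arguments: {"type":"object","properties":{"series":{"type":"array","items":{"type":"object","properties":{"translation":{"type":"array","items":{"type":"number"}},"spin":{"type":"number"}}}},"jaw":{"type":"number"},"force":{"type":"number"}},"required":["series"]}

```bash
mkdir -p pics
cat > h.py <<'E'
import numpy as np, cv2
from workcell import bot
from scipy.spatial.transform import Rotation as Ro
def K(c):
    f=210/np.tan(np.radians(c['fov_y'])/2); return np.array([[f,0,c['cx']],[0,f,c['cy']],[0,0,1.]])
def D(c): return np.array([c['k1'],0,0,0,0.])
def proj(c,P):
    P=np.asarray(P,float).reshape(-1,3)
    r,_=cv2.Rodrigues(np.array(c['R'])); return cv2.projectPoints(P,r,np.array(c['t'],float),K(c),D(c))[0].reshape(-1,2)
def ray(c,uv):
    n=cv2.undistortPoints(np.array(uv,float).reshape(-1,1,2),K(c),D(c)).reshape(-1,2)
    R=np.array(c['R']); o=-R.T@np.array(c['t'])
    d=np.c_[n,np.ones(len(n))]@R; return o,d/np.linalg.norm(d,axis=1)[:,None]
def onz(c,uv,z):
    o,d=ray(c,uv); return o+d*((z-o[2])/d[:,2])[:,None]
def tri(pairs):
    A=np.zeros((3,3));b=np.zeros(3)
    rs=[ray(c,uv) for c,uv in pairs]
    for o,d in rs:
        M=np.eye(3)-np.outer(d[0],d[0]);A+=M;b+=M@o
    X=np.linalg.solve(A,b); return X,[np.linalg.norm((np.eye(3)-np.outer(d[0],d[0]))@(X-o)) for o,d in rs]
def snap(n,tag):
    c=bot.get_calibration(n); im=bot.read_camera(n); cv2.imwrite(f'pics/{tag}.png',im); return c,im
E
python3 - <<'E'
from h import *
import pickle
s=bot.read_state(); print({k:np.round(v,3).tolist() for k,v in s.items()})
out={}
for n in ['top','scene','wrist']:
    out[n]=snap(n,n+'0'); c=out[n][0]; print(n,c['fov_y'],c['k1'],np.round(-np.array(c['R']).T@np.array(c['t']),3))
pickle.dump({k:v[0] for k,v in out.items()},open('c0.pkl','wb'))
cv2.imwrite('pics/ts.png',np.vstack([out['top'][1],out['scene'][1]])[:, :])
E
```

```text
{'time': 0.0, 'q': [1.31, 0.265, 1.605, 0.0, 1.274, -0.037], 'joint_vel': [-0.0, 0.0, -0.001, 0.0, 0.001, -0.001], 'joint_torque': [-0.0, -51.51, -36.73, 0.0, 0.013, 0.0], 'tool_pos': [0.15, 0.657, 0.23], 'tcp_rot': [-0.351, -3.122, 0.004], 'wrist_force': [-0.986, -0.349, -0.069], 'torque': [0.014, -0.006, 0.019], 'width': 1.0}
top 57.93163543047624 -0.07977784573278801 [0.544 0.022 1.089]
scene 47.09946556961918 0.026054807402715954 [1.196 0.534 0.936]
wrist 71.63830703754932 -0.043925555048470545 [0.083 0.673 0.372]
```

View pics/top0.png

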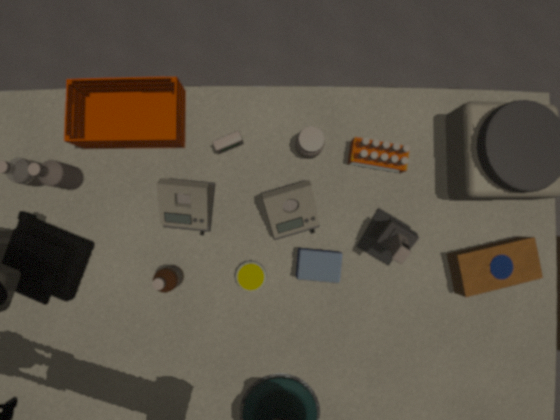

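View pics/scene0.png

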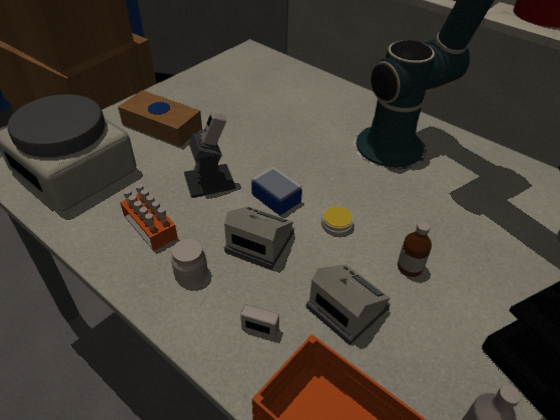

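Run:
```python
from h import *
import pickle
c=pickle.load(open('c0.pkl','rb'))
print('win',onz(c['top'],[(291,205)],.085)); print('stand',onz(c['top'],[(385,236)],.1)); print('wandtop',onz(c['top'],[(405,243),(399,255)],.22))
t=cv2.imread('pics/top0.png'); s=cv2.imread('pics/scene0.png')
f=lambda im,x,y,w,h,k:cv2.resize(im[y:y+h,x:x+w],(w*k,h*k),interpolation=cv2.INTER_CUBIC)
a=np.hstack([f(t,250,170,80,80,5),f(t,350,195,80,80,5)]); b=np.hstack([f(s,215,195,100,50,4),f(s,170,105,100,50,4)])
cv2.imwrite('pics/z.png',np.vstack([a,b]))
w=bot.get_calibration('wrist'); R=np.array(w['R']); st=bot.read_state(); Rt=Ro.from_rotvec(st['tcp_rot']).as_matrix()
print('Rt',Rt.round(3),'\ncam in tool',Rt.T@(-R.T@np.array(w['t'])-st['tool_pos']),(R@Rt).round(3))
```

```text
win [[ 0.59382983 -0.03292206  0.085     ]]
stand [[ 0.51018427 -0.27994624  0.1       ]]
wandtop [[ 0.49756768 -0.29059945  0.22      ]
 [ 0.46991672 -0.27593524  0.22      ]]
Rt [[-0.975  0.222 -0.   ]
 [ 0.222  0.975 -0.002]
 [ 0.    -0.002 -1.   ]] 
cam in tool [ 0.0685341  -0.00019307 -0.1422184 ] [[-0.     1.    -0.   ]
 [-0.963 -0.    -0.269]
 [-0.269  0.     0.963]]
```

View pics/z.png

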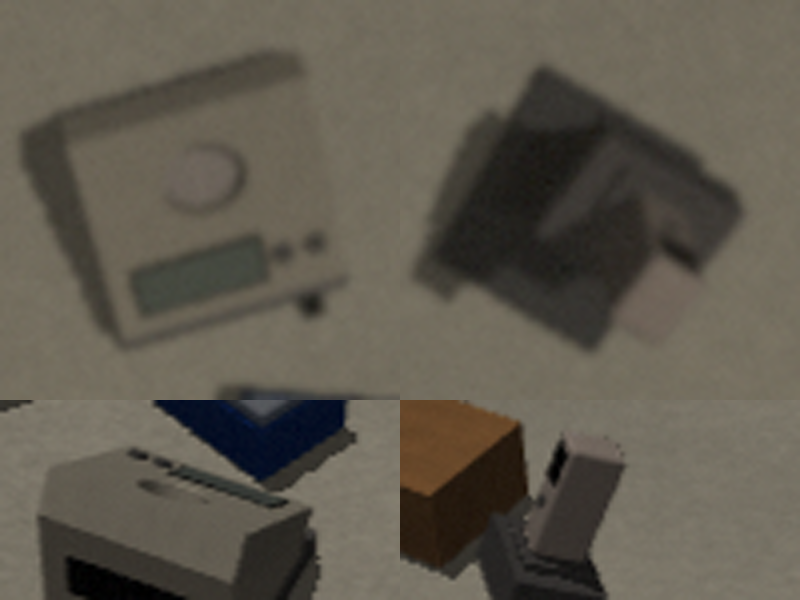

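play_rows(
  series=[
    {"translation":[-0.02,-0.02,-0.01],"spin":0},
    {"translation":[-0.03,-0.03,-0.02],"spin":0},
    {"translation":[-0.03,-0.03,-0.02],"spin":0},
    {"translation":[-0.03,-0.03,-0.02],"spin":0},
    {"translation":[-0.03,-0.03,-0.01],"spin":0},
  ],
)

```text
time: 0.65
tool_pos: [0.2561, 0.4897, 0.3132]
tcp_rot: [0.35, 3.121, 0.004]
wrist_force: [0.5, 0.7, 0.4]
width: 0.997
```

play_rows(
  series=[
    {"translation":[-0.03,-0.03,0],"spin":0},
    {"translation":[-0.03,-0.03,0],"spin":0},
    {"translation":[-0.03,-0.03,0],"spin":0},
    {"translation":[-0.03,-0.03,0],"spin":0},
    {"translation":[-0.03,-0.03,0],"spin":0},
  ],
)

```text
time: 1.15
tool_pos: [0.3686, 0.3094, 0.3111]
tcp_rot: [0.35, 3.122, -0.0]
wrist_force: [1.0, -0.7, 0.4]
width: 1.001
```

play_rows(
  series=[
    {"translation":[-0.03,-0.03,0],"spin":0},
    {"translation":[-0.03,-0.03,0],"spin":0},
    {"translation":[-0.03,-0.03,0],"spin":0},
    {"translation":[-0.03,-0.03,0],"spin":0},
    {"translation":[-0.03,-0.03,0],"spin":0},
  ],
)

```text
time: 1.65
tool_pos: [0.4816, 0.1298, 0.3111]
tcp_rot: [-0.351, -3.122, -0.0]
wrist_force: [0.6, -0.3, 0.8]
width: 0.993
```

play_rows(
  series=[
    {"translation":[-0.03,-0.03,0],"spin":0},
    {"translation":[-0.03,-0.03,0],"spin":0},
    {"translation":[-0.03,-0.02,0],"spin":0},
    {"translation":[-0.01,-0.01,0],"spin":0},
    {"translation":[0,0,0],"spin":0},
  ],
)

```text
time: 2.15
tool_pos: [0.559, 0.0202, 0.3105]
tcp_rot: [-0.355, -3.12, 0.0]
wrist_force: [-0.5, 1.1, 1.0]
width: 1.001
```

Run:
```python
from h import *
import pickle
for i in range(1): c,im=snap('wrist','w1')
pickle.dump(c,open('c1.pkl','wb')); s=bot.read_state(); print(s['time'],s['tool_pos'],s['tcp_rot'],s['joint_vel'])
```

```text
2.2 [0.55830837 0.02144368 0.31067591] [-3.52735029e-01 -3.11992130e+00 -7.89054705e-04] [ 0.0309457  -0.02125221  0.01527869  0.00647239  0.00308872  0.00086958]
```

View pics/w1.png

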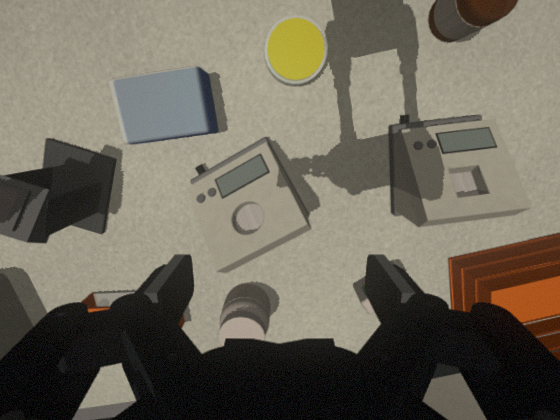

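play_rows(
  series=[
    {"translation":[0,-0.03,0],"spin":0},
    {"translation":[0,-0.05,0],"spin":0},
    {"translation":[0,-0.05,0],"spin":0},
    {"translation":[0.01,-0.05,0],"spin":0},
    {"translation":[0,-0.02,0],"spin":0},
  ],
)

```text
time: 2.7
tool_pos: [0.5028, -0.1714, 0.3115]
tcp_rot: [-0.352, -3.121, 0.001]
wrist_force: [0.6, -0.3, 0.0]
width: 1.0
```

play_rows(
  series=[
    {"translation":[0,0,0],"spin":0},
  ],
)

```text
time: 2.8
tool_pos: [0.5037, -0.1709, 0.3115]
tcp_rot: [-0.354, -3.122, 0.0]
wrist_force: [-0.5, 0.5, -0.7]
width: 1.002
```

Run:
```python
from h import *
import pickle
c,im=snap('wrist','w2')
pickle.dump(c,open('c2.pkl','wb')); s=bot.read_state(); print(s['time'],s['tool_pos'],s['tcp_rot'])
a=cv2.imread('pics/w1.png')[130:280,180:320]
cv2.imwrite('pics/w2v.png',np.hstack([cv2.resize(a,(392,420),interpolation=cv2.INTER_CUBIC),im[:,100:500]]))
```

```text
2.85 [ 0.50426188 -0.16962147  0.31144275] [3.52378595e-01 3.12168245e+00 1.45049887e-03]
```

View pics/w2v.png

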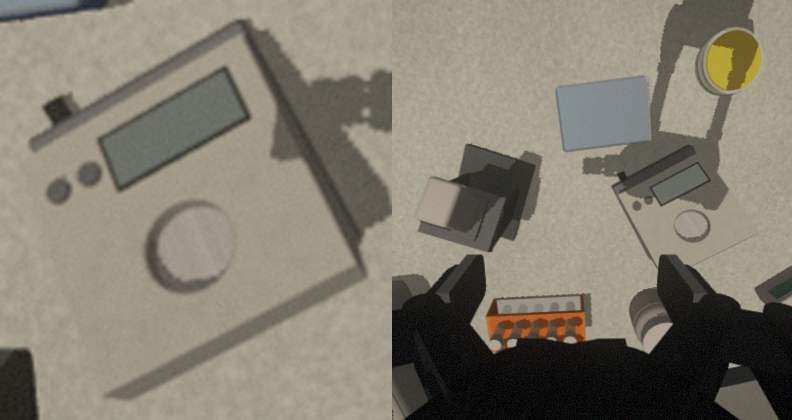

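Run:
```python
from h import *
import pickle
c0=pickle.load(open('c0.pkl','rb'));c1=pickle.load(open('c1.pkl','rb'));c2=pickle.load(open('c2.pkl','rb'))
P=[(c1,[(248.2,217.9)]),(c2,[(400,225.5)]),(c0['top'],[(290.8,205.6)])]
print(tri(P),tri(P[:2]),tri([P[0],P[2]]))
q=lambda x,y:(180+x/2.8,130+y/2.8)
for a,b,z in [((30,148),(243,22),.024),((105,396),(365,272),.122)]:
    X=onz(c1,[q(*a),q(*b)],z); d=X[1]-X[0]; print(X,np.linalg.norm(d),np.degrees(np.arctan2(d[1],d[0])))
im=cv2.imread('pics/w2.png'); w=im[130:270,110:250]; t=cv2.imread('pics/w2.png')[180:270,310:470]
cv2.imwrite('pics/w2z.png',np.hstack([cv2.resize(w,(560,560),interpolation=cv2.INTER_CUBIC)]))
```

```text
(array([ 0.59152468, -0.02964037,  0.096011  ]), [np.float64(0.001521401315078912), np.float64(0.0006861447987587745), np.float64(0.0021476389886340773)]) (array([ 0.59198174, -0.02839213,  0.09444486]), [np.float64(5.636199146253802e-05), np.float64(5.636199146258504e-05)]) (array([ 0.59280746, -0.03079881,  0.0886254 ]), [np.float64(0.0015708141243651196), np.float64(0.0015708141243651163)])
[[ 0.53890952 -0.11118217  0.024     ]
 [ 0.50102717  0.0153645   0.024     ]] 0.13209516116477035 106.66532340161649
[[ 0.64393004 -0.0791284   0.122     ]
 [ 0.6123164   0.04636743  0.122     ]] 0.1294164751481065 104.13919003952574
```

View pics/w2z.png

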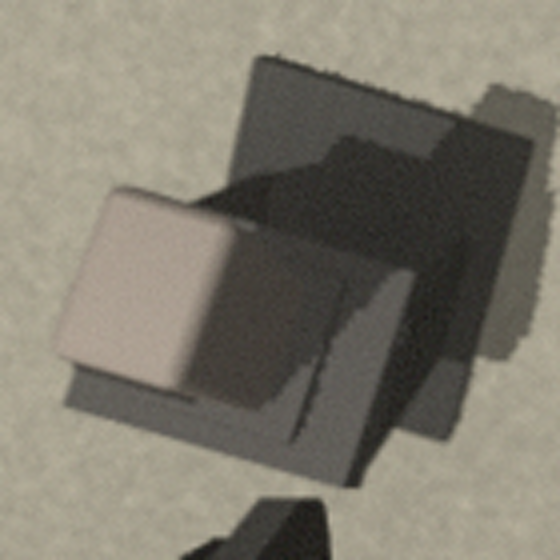

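Run:
```python
from h import *
import pickle
c2=pickle.load(open('c2.pkl','rb'));c0=pickle.load(open('c0.pkl','rb'))
q=lambda x,y:(110+x/4,130+y/4)
X=onz(c2,[q(258,58),q(530,140),q(440,440)],.012)
for a,b in [(0,1),(1,2)]: d=X[b]-X[a]; print(np.linalg.norm(d),np.degrees(np.arctan2(d[1],d[0])))
X=onz(c2,[q(118,188),q(235,222),q(190,390),q(58,355)],.2166)
for a,b in [(0,1),(1,2),(3,2),(0,3)]: d=X[b]-X[a]; print('cap',np.linalg.norm(d),np.degrees(np.arctan2(d[1],d[0])))
for az in (149,151):
  a=np.radians(az); L=np.array([np.cos(a)*np.sin(np.radians(25)),np.sin(a)*np.sin(np.radians(25)),np.cos(np.radians(25))])
  E=onz(c2,[q(150,289)],.2166)[0]; print(az,'end',E,'grip',E-.022*L,'rim',E-.09*L,proj(c0['top'],[E,E-.09*L]))
```

```text
0.10561341083149763 60.00089919627097
0.1282302651931759 -31.499095887246508
cap 0.024976784583520612 60.1863233214796
cap 0.03943776725983595 -33.257440142301945
cap 0.029249429692054765 61.32861473837118
cap 0.04049702081265342 -39.244651044255114
149 end [ 0.47048366 -0.27791604  0.2166    ] grip [ 0.47845326 -0.28270466  0.19666123] rim [ 0.50308657 -0.29750585  0.1350323 ] [[399.33709145 254.62673002]
 [395.90247141 239.1508111 ]]
151 end [ 0.47048366 -0.27791604  0.2166    ] grip [ 0.47861552 -0.28242361  0.19666123] rim [ 0.50375038 -0.29635609  0.1350323 ] [[399.33709145 254.62673002]
 [395.45816299 238.89482119]]
```

play_rows(
  series=[
    {"translation":[0,0,0],"spin":1},
    {"translation":[0,0,0],"spin":1},
    {"translation":[0,0,0],"spin":1},
    {"translation":[0,0,0],"spin":0.5},
    {"translation":[-0.01,-0.03,0.01],"spin":0},
  ],
)

```text
time: 3.35
tool_pos: [0.5005, -0.1968, 0.303]
tcp_rot: [0.812, 3.031, 0.004]
wrist_force: [1.2, -1.0, 0.3]
width: 0.998
```

play_rows(
  series=[
    {"translation":[-0.015,-0.04,0.02],"spin":0},
    {"translation":[-0.01,-0.03,0.01],"spin":0},
    {"translation":[0,-0.01,0.01],"spin":0},
    {"translation":[0,0,0],"spin":0},
  ],
)

```text
time: 3.75
tool_pos: [0.4789, -0.2814, 0.2594]
tcp_rot: [-0.821, -3.029, -0.003]
wrist_force: [-0.1, -0.6, -0.5]
width: 1.002
```

Run:
```python
from h import *
import pickle
c,im=snap('wrist','w3')
pickle.dump(c,open('c3.pkl','wb')); s=bot.read_state(); print(s['time'],s['tool_pos'],Ro.from_rotvec(s['tcp_rot']).as_matrix().round(3)[:,0],s['wrist_force'],s['q'])
print(proj(c,[s['tool_pos']]))
cv2.imwrite('pics/w3z.png',cv2.resize(im[100:400,130:430],(600,600),interpolation=cv2.INTER_CUBIC))
```

```text
3.8 [ 0.479576   -0.28099141  0.26045075] [-0.863  0.504  0.002] [0.22630922 0.74116047 0.60040877] [-5.75597915e-01  2.27190726e-02  1.82385055e+00  1.30318466e-03
  1.29732900e+00 -1.61805287e+00]
[[280.87752449 262.54496924]]
```

View pics/w3z.png

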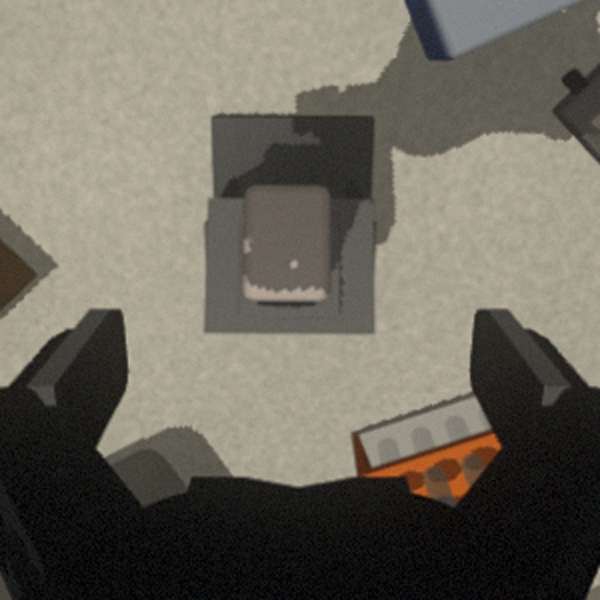

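Run:
```python
from h import *
import pickle
c=pickle.load(open('c3.pkl','rb'));s=bot.read_state(); Rt=Ro.from_rotvec(s['tcp_rot']).as_matrix()
X=onz(c,[(130+244/2,100+187/2),(130+329/2,100+187/2),(130+328/2,100+300/2),(130+243/2,100+300/2)],.2166)
print(((X-s['tool_pos'])@Rt).round(4),'ctr',X.mean(0),(X.mean(0)-s['tool_pos'])@Rt)
```

```text
[[ 0.0279 -0.0185  0.0439]
 [ 0.0278  0.0091  0.0439]
 [-0.0119  0.0093  0.0438]
 [-0.0118 -0.0199  0.0438]] ctr [ 0.47008669 -0.2811845   0.2166    ] [ 0.00799787 -0.0050129   0.04386203]
```

play_rows(
  series=[
    {"translation":[0,-0.005,0.015],"spin":0},
    {"translation":[0,0,0.025],"spin":0},
    {"translation":[0,0,0.025],"spin":0},
    {"translation":[0,0,0.015],"spin":0},
    {"translation":[0,0,0.005],"spin":0},
  ],
)

```text
time: 4.3
tool_pos: [0.4763, -0.2856, 0.174]
tcp_rot: [-0.819, -3.03, -0.002]
wrist_force: [-0.8, -0.2, 0.5]
width: 1.001
```

play_rows(
  series=[
    {"translation":[0,0,0],"spin":0},
    {"translation":[0,0,0],"spin":0},
    {"translation":[0,0,0],"spin":0},
    {"translation":[0,0,0],"spin":0},
    {"translation":[0,0,0],"spin":0},
  ],
  jaw=-1,
  force=30,
)

```text
time: 4.8
tool_pos: [0.4778, -0.2876, 0.1775]
tcp_rot: [0.821, 3.03, -0.0]
wrist_force: [0.6, 1.9, 3.5]
width: 0.347
```

play_rows(
  series=[
    {"translation":[0,0,0],"spin":0},
    {"translation":[0,0,0],"spin":0},
    {"translation":[0,0,0],"spin":0},
  ],
)

```text
time: 5.1
tool_pos: [0.4778, -0.2876, 0.1775]
tcp_rot: [0.821, 3.03, -0.001]
wrist_force: [-0.1, 1.3, 5.7]
width: 0.346
```

play_rows(
  series=[
    {"translation":[0.003,0,-0.006],"spin":0},
    {"translation":[0.004,0,-0.01],"spin":0},
    {"translation":[0.005,0,-0.01],"spin":0},
    {"translation":[0.005,0,-0.01],"spin":0},
    {"translation":[0,0,0],"spin":0},
  ],
)

```text
time: 5.6
tool_pos: [0.4627, -0.2789, 0.2145]
tcp_rot: [0.821, 3.03, -0.002]
wrist_force: [1.2, -0.0, -1.1]
width: 0.344
```

```bash
cat >> h.py <<'E'
def state(n=6):
    F=[];P=[]
    for i in range(n):
        bot.read_camera('top'); s=bot.read_state(); F.append(s['wrist_force']);P.append(s['tool_pos'])
    R=Ro.from_rotvec(s['tcp_rot']).as_matrix(); F=np.mean(F,0);P=np.mean(P,0)
    print('t',round(s['time'],2),'pos',P.round(4),'az',round(np.degrees(np.arctan2(R[1,0],R[0,0])),2),'F',F.round(2),'Ftool',(R.T@F).round(2),'w',round(s['width'],3)); return s,P,R,F
E
python3 -c "
from h import *
state(4); snap('scene','s1')"
```

```text
t 5.8 pos [ 0.4624 -0.2787  0.2127] az 149.67 F [ 0.01  0.04 -1.84] Ftool [0.01 0.04 1.84] w 0.348
```

play_rows(
  series=[
    {"translation":[0.004,0,0.002],"spin":0},
    {"translation":[0.004,0,0.002],"spin":0},
    {"translation":[0.004,0,0.002],"spin":0},
    {"translation":[0.004,0,0.002],"spin":0},
    {"translation":[0.004,0,0.002],"spin":0},
  ],
)

```text
time: 6.35
tool_pos: [0.4455, -0.2685, 0.2029]
tcp_rot: [0.821, 3.031, -0.0]
wrist_force: [4.2, 0.4, 3.1]
width: 0.347
```

```bash
python3 -c "
from h import *
state(4)
c,im=snap('scene','s2'); a=cv2.imread('pics/s1.png')
f=lambda i:cv2.resize(i[85:205,160:260],(400,480),interpolation=cv2.INTER_CUBIC)
cv2.imwrite('pics/s12.png',np.hstack([f(a),f(im)]))"
```

```text
t 6.55 pos [ 0.4448 -0.2681  0.2022] az 149.68 F [2.52 0.87 3.48] Ftool [-1.73  2.02 -3.48] w 0.346
```

View pics/s12.png

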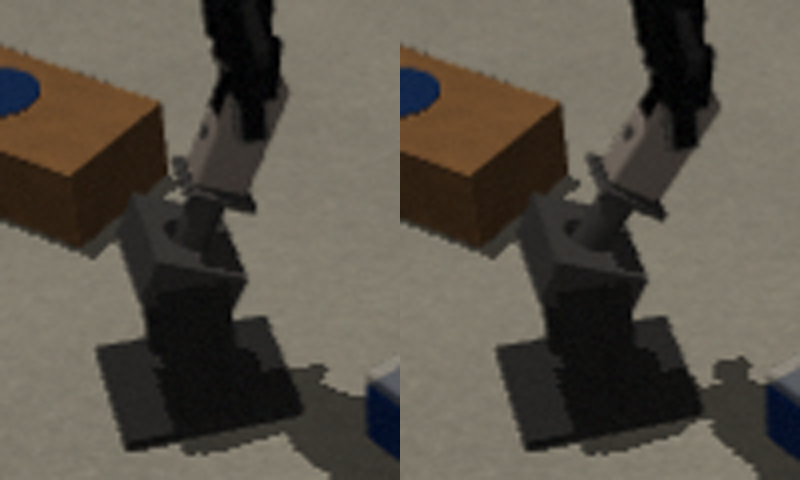

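```bash
python3 -c "
from h import *
c=bot.get_calibration('scene')
def ang(P,az,th):
    a=np.radians(az);t=np.radians(th);ax=np.array([np.cos(a)*np.sin(t),np.sin(a)*np.sin(t),np.cos(t)])
    G=np.array(P)+[0,0,.019]; y=np.array([np.sin(a),-np.cos(a),0])*.015; x=np.cross(y/.015,ax)
    o=[]
    for s in (-.02,.02):   # handle +y-side edges
        u=proj(c,[G+.02*ax+y+s*x,G-.06*ax+y+s*x]); d=u[0]-u[1]; o+=[round(np.degrees(np.arctan2(d[0],-d[1])),1)]; print(s,((u-[160,85])*4).round())
    return o
for P,ths in (([.4624,-.2787,.2127],(22,25)),([.4448,-.2681,.2022],(25,30,35,40))):
    for t in ths: print(t,ang(P,149.7,t))
"
```

```text
-0.02 [[286.  91.]
 [248. 193.]]
0.02 [[228.  80.]
 [192. 184.]]
22 [np.float64(20.3), np.float64(19.3)]
-0.02 [[287.  92.]
 [243. 194.]]
0.02 [[231.  79.]
 [188. 182.]]
25 [np.float64(23.4), np.float64(22.4)]
-0.02 [[318. 101.]
 [274. 201.]]
0.02 [[263.  88.]
 [220. 190.]]
25 [np.float64(23.9), np.float64(22.9)]
-0.02 [[319. 104.]
 [266. 202.]]
0.02 [[266.  86.]
 [214. 186.]]
30 [np.float64(28.7), np.float64(27.9)]
-0.02 [[320. 107.]
 [258. 202.]]
0.02 [[270.  85.]
 [208. 182.]]
35 [np.float64(33.4), np.float64(32.7)]
-0.02 [[321. 111.]
 [250. 201.]]
0.02 [[274.  84.]
 [203. 177.]]
40 [np.float64(38.0), np.float64(37.4)]
```

play_rows(
  series=[
    {"translation":[0.004,0,0.002],"spin":0},
    {"translation":[0.003,0,0.002],"spin":0},
    {"translation":[0,0,0],"spin":0},
  ],
)

```text
time: 6.9
tool_pos: [0.4385, -0.2647, 0.1977]
tcp_rot: [-0.821, -3.031, -0.001]
wrist_force: [2.9, 0.7, 1.9]
width: 0.346
```

```bash
cat >> h.py <<'E'
def edges(im,x,y,w,h,k=4,lo=15,hi=50,minl=12):
    g=cv2.cvtColor(cv2.resize(im[y:y+h,x:x+w],None,fx=k,fy=k,interpolation=cv2.INTER_CUBIC),cv2.COLOR_BGR2GRAY)
    for l in cv2.createLineSegmentDetector().detect(g)[0][:,0]:
        d=l[:2]-l[2:]; d=d if d[1]<0 else -d; a=np.degrees(np.arctan2(d[0],-d[1])); n=np.hypot(*d)
        if n>minl*k and lo<a<hi: print(l.round().astype(int).tolist(),'ang',a.round(1),'len',n.round())
E
python3 -c "
from h import *
state(3)
c,im=snap('scene','s3')
for n in ('s1','s2','s3'): print(n); edges(cv2.imread(f'pics/{n}.png'),160,85,100,120)"
```

```text
t 7.05 pos [ 0.4386 -0.2647  0.1978] az 149.68 F [3.04 1.3  1.87] Ftool [-1.97  2.65 -1.87] w 0.347
s1
[268, 144, 249, 189] ang 22.6 len 48.0
s2
[289, 155, 261, 199] ang 33.1 len 52.0
s3
[220, 178, 255, 133] ang 38.0 len 57.0
```

play_rows(
  series=[
    {"translation":[0.006,0,-0.008],"spin":0},
    {"translation":[0.01,0,-0.013],"spin":0},
    {"translation":[0.012,0,-0.015],"spin":0},
    {"translation":[0.012,0,-0.015],"spin":0},
    {"translation":[0.008,0,-0.012],"spin":0},
  ],
)

```text
time: 7.6
tool_pos: [0.3954, -0.24, 0.2614]
tcp_rot: [-0.821, -3.028, -0.0]
wrist_force: [-0.9, -0.4, -1.8]
width: 0.346
```

play_rows(
  series=[
    {"translation":[0,0,0],"spin":0},
    {"translation":[0,0,0],"spin":0},
  ],
)

```text
time: 7.8
tool_pos: [0.3973, -0.2408, 0.2611]
tcp_rot: [-0.822, -3.032, 0.001]
wrist_force: [0.3, -1.0, -1.8]
width: 0.346
```

```bash
python3 -c "
from h import *
s,P,R,F=state(4)
c,im=snap('scene','s4')
a=np.radians(149.7)
for th in (30,35,40):
    t=np.radians(th);ax=np.array([np.cos(a)*np.sin(t),np.sin(a)*np.sin(t),np.cos(t)]);G=P+[0,0,.019]
    u=proj(c,[G+.022*ax,G-.068*ax,G-.128*ax,G-.163*ax]);print(th,((u-[160,60])*5).round().tolist())
edges(im,160,60,110,110,5)
cv2.imwrite('pics/s4z.png',cv2.resize(im[60:170,160:270],(550,550),interpolation=cv2.INTER_CUBIC))"
```

```text
t 8.0 pos [ 0.3973 -0.2407  0.2603] az 149.68 F [-0.07  0.07 -2.18] Ftool [0.1  0.03 2.18] w 0.349
30 [[459.0, 110.0], [380.0, 255.0], [331.0, 346.0], [303.0, 397.0]]
35 [[462.0, 112.0], [371.0, 251.0], [313.0, 340.0], [280.0, 390.0]]
40 [[465.0, 113.0], [362.0, 247.0], [296.0, 332.0], [259.0, 380.0]]
[377, 275, 322, 344] ang 38.3 len 88.0
```

View pics/s4z.png

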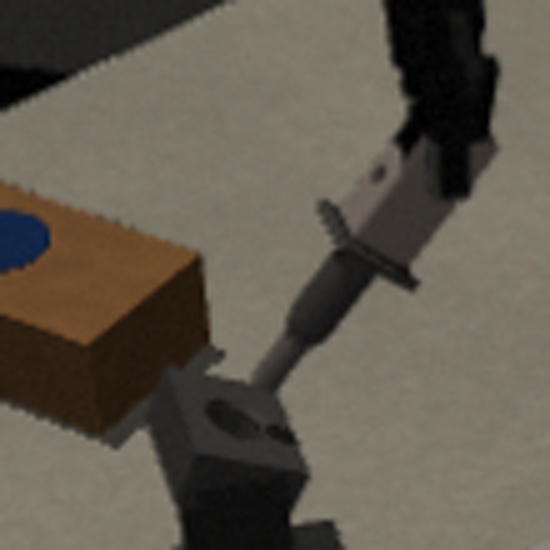

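play_rows(
  series=[
    {"translation":[-0.01,0,0.012],"spin":0},
    {"translation":[-0.01,0,0.012],"spin":0},
    {"translation":[-0.01,0,0.012],"spin":0},
    {"translation":[-0.01,0,0.012],"spin":0},
    {"translation":[0,0,0],"spin":0},
  ],
)

```text
time: 8.55
tool_pos: [0.4318, -0.2607, 0.2099]
tcp_rot: [-0.82, -3.027, -0.003]
wrist_force: [-0.2, 0.1, -1.9]
width: 0.346
```

play_rows(
  series=[
    {"translation":[-0.004,0,0],"spin":0},
    {"translation":[-0.003,0,0],"spin":0},
    {"translation":[0,0,0],"spin":0},
  ],
)

```text
time: 8.85
tool_pos: [0.4384, -0.2646, 0.2134]
tcp_rot: [-0.821, -3.032, 0.0]
wrist_force: [-0.8, 1.2, -4.2]
width: 0.348
```

```bash
python3 -c "
from h import *
s,P,R,F=state(3)
c,im=snap('scene','s5')
edges(im,160,60,110,130,5)"
```

```text
t 9.0 pos [ 0.4383 -0.2646  0.2134] az 149.67 F [-1.33  0.15 -4.24] Ftool [ 1.23 -0.54  4.24] w 0.349
[376, 293, 334, 352] ang 35.4 len 72.0
[276, 328, 321, 265] ang 35.6 len 77.0
```

play_rows(
  series=[
    {"translation":[-0.003,0,-0.002],"spin":0},
    {"translation":[-0.002,0,-0.001],"spin":0},
    {"translation":[0,0,0],"spin":0},
  ],
)

```text
time: 9.35
tool_pos: [0.443, -0.2673, 0.217]
tcp_rot: [0.821, 3.031, -0.0]
wrist_force: [-2.1, 1.7, -1.3]
width: 0.351
```

```bash
python3 -c "
from h import *
s,P,R,F=state(3)
c,im=snap('scene','s6')
edges(im,160,60,110,130,5)"
```

```text
t 9.5 pos [ 0.443  -0.2673  0.2167] az 149.68 F [-1.64  0.41 -3.25] Ftool [ 1.63 -0.48  3.25] w 0.345
[366, 292, 328, 351] ang 33.0 len 70.0
```

play_rows(
  series=[
    {"translation":[0.004,0,-0.006],"spin":0},
    {"translation":[0.01,0,-0.015],"spin":0},
    {"translation":[0.012,0,-0.016],"spin":0},
    {"translation":[0.012,0,-0.017],"spin":0},
    {"translation":[0.006,0,-0.009],"spin":0},
  ],
)

```text
time: 10.05
tool_pos: [0.4052, -0.2453, 0.2821]
tcp_rot: [0.82, 3.028, -0.003]
wrist_force: [0.7, -0.6, -1.8]
width: 0.345
```

play_rows(
  series=[
    {"translation":[0,0,0],"spin":0},
    {"translation":[0,0,0],"spin":0},
  ],
  force=60,
)

```text
time: 10.25
tool_pos: [0.405, -0.2451, 0.2795]
tcp_rot: [0.821, 3.031, -0.001]
wrist_force: [0.1, 0.0, -1.9]
width: 0.345
```

```bash
python3 -c "
from h import *
s,P,R,F=state(4)
c,im=snap('scene','s7')
a=np.radians(149.7)
for th in (33,35,37):
    t=np.radians(th);ax=np.array([np.cos(a)*np.sin(t),np.sin(a)*np.sin(t),np.cos(t)]);G=P+[0,0,.019]
    u=proj(c,[G+.022*ax,G-.068*ax,G-.128*ax,G-.163*ax]);d=u[1]-u[2];print(th,((u-[160,40])*5).round().tolist(),np.degrees(np.arctan2(d[0],-d[1])).round(1))
edges(im,160,40,130,130,5,minl=8)"
```

```text
t 10.45 pos [ 0.4046 -0.2448  0.2784] az 149.68 F [ 0.21 -0.12 -2.43] Ftool [-0.24  0.    2.43] w 0.342
33 [[444.0, 181.0], [357.0, 326.0], [303.0, 417.0], [272.0, 469.0]] 31.0
35 [[445.0, 182.0], [354.0, 325.0], [296.0, 415.0], [263.0, 465.0]] 32.8
37 [[447.0, 183.0], [350.0, 323.0], [289.0, 411.0], [254.0, 462.0]] 34.6
[498, 14, 457, 50] ang 49.3 len 55.0
[372, 350, 322, 426] ang 33.5 len 90.0
[309, 429, 278, 479] ang 32.4 len 58.0
[372, 219, 394, 185] ang 33.0 len 41.0
[285, 393, 329, 324] ang 32.5 len 82.0
[447, 273, 404, 337] ang 33.7 len 77.0
[255, 458, 279, 421] ang 32.3 len 44.0
```

play_rows(
  series=[
    {"translation":[0,0,0],"spin":-0.6},
    {"translation":[0,0,0],"spin":-1},
    {"translation":[0,0,0],"spin":-1},
    {"translation":[0,0,0],"spin":-1},
    {"translation":[0,0,0],"spin":-1},
  ],
)

```text
time: 11.0
tool_pos: [0.4046, -0.2449, 0.2786]
tcp_rot: [-0.195, -3.135, -0.001]
wrist_force: [-0.4, -0.2, -1.9]
width: 0.342
```

play_rows(
  series=[
    {"translation":[0,0,0],"spin":-1},
    {"translation":[0,0,0],"spin":-1},
    {"translation":[0,0,0],"spin":-1},
    {"translation":[0,0,0],"spin":-1},
    {"translation":[0,0,0],"spin":-0.56},
  ],
)

```text
time: 11.5
tool_pos: [0.4046, -0.2449, 0.2786]
tcp_rot: [0.427, -3.111, -0.001]
wrist_force: [-0.6, 0.4, -2.3]
width: 0.339
```

play_rows(
  series=[
    {"translation":[-0.008,0.01,0],"spin":0},
    {"translation":[-0.02,0.025,0],"spin":0},
    {"translation":[-0.03,0.035,0],"spin":0},
    {"translation":[-0.03,0.035,0],"spin":0},
    {"translation":[-0.025,0.03,0],"spin":0},
  ],
)

```text
time: 12.0
tool_pos: [0.4782, -0.0819, 0.2791]
tcp_rot: [-0.421, 3.113, 0.001]
wrist_force: [0.3, -0.6, -1.9]
width: 0.342
```

play_rows(
  series=[
    {"translation":[-0.015,0.018,0.01],"spin":0},
    {"translation":[-0.005,0.005,0.02],"spin":0},
    {"translation":[0,0,0.015],"spin":0},
    {"translation":[0,0,0.005],"spin":0},
    {"translation":[0,0,0],"spin":0},
  ],
)

```text
time: 12.5
tool_pos: [0.4895, -0.0572, 0.2279]
tcp_rot: [0.421, -3.11, -0.001]
wrist_force: [0.6, -1.0, -1.7]
width: 0.343
```

Run:
```python
from h import *
import pickle
s,P,R,F=state(3)
c,im=snap('scene','s8'); ct,it=snap('top','t8'); cw,iw=snap('wrist','w8')
pickle.dump((c,ct,cw,P,R),open('c8.pkl','wb'))
a=np.arctan2(R[1,0],R[0,0]);t=np.radians(35);ax=np.array([np.cos(a)*np.sin(t),np.sin(a)*np.sin(t),np.cos(t)]);G=P+[0,0,.019]
print('tip',G-.163*ax)
for q in (c,ct,cw): print(proj(q,[G-.163*ax,[.592,-.029,.0945]]).round(1).tolist())
f=lambda i,x,y,w,h,k:cv2.resize(i[y:y+h,x:x+w],(w*k,h*k),interpolation=cv2.INTER_CUBIC)
cv2.imwrite('pics/v8.png',np.hstack([f(im,205,150,100,120,4),f(it,245,160,100,120,4)]))
```

```text
t 12.65 pos [ 0.4907 -0.0577  0.2296] az -164.61 F [-0.18 -0.03 -1.99] Ftool [0.18 0.02 1.99] w 0.34
tip [ 0.58080912 -0.03289709  0.11510012]
[[259.7, 209.2], [257.9, 218.3]]
[[291.7, 209.5], [289.7, 205.5]]
[[279.2, 294.7], [279.9, 293.8]]
```

View pics/v8.png

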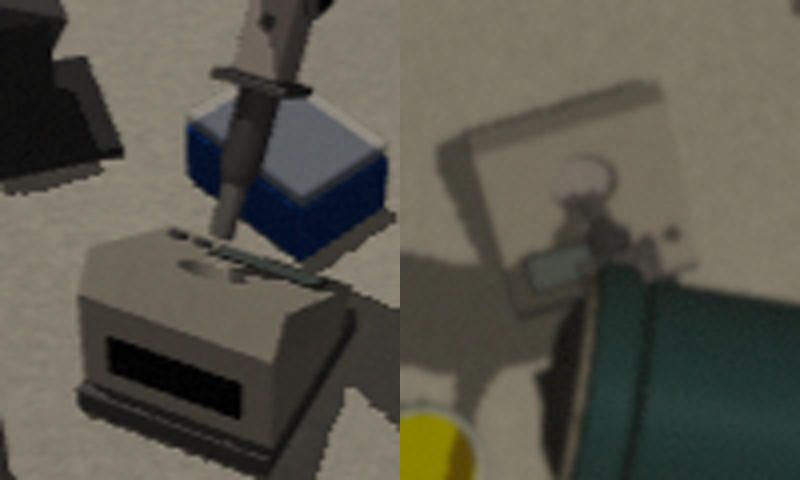

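play_rows(
  series=[
    {"translation":[-0.003,0,0.006],"spin":0},
    {"translation":[-0.003,0,0.005],"spin":0},
    {"translation":[-0.003,0,0.005],"spin":0},
    {"translation":[-0.002,0,0.003],"spin":0},
    {"translation":[0,0,0],"spin":0},
  ],
)

```text
time: 13.3
tool_pos: [0.501, -0.054, 0.2093]
tcp_rot: [0.423, -3.111, -0.001]
wrist_force: [-0.6, 0.1, -2.0]
width: 0.343
```

```bash
cat >> h.py <<'E'
def press(n=8):
    s,P,R,F=state(n); a=np.radians(195.5);t=np.radians(35);N=np.array([np.cos(a)*np.sin(t),np.sin(a)*np.sin(t),np.cos(t)])
    U=np.array([-np.cos(a)*np.cos(t),-np.sin(a)*np.cos(t),np.sin(t)])
    a=np.arctan2(R[1,0],R[0,0]);ax=np.array([np.cos(a)*np.sin(t),np.sin(a)*np.sin(t),np.cos(t)])
    T=P+[0,0,.019]-.163*ax-[.592,-.030,.0945]
    print('tip (nose out) rel window: n',(T@N).round(4),'u',(T@U).round(4),'v',(T@np.cross(N,U)).round(4),'Fn',round((F-[-.1,0,-2.1])@N,2),'Fu',round((F-[-.1,0,-2.1])@U,2))
E
python3 -c "
from h import *
press()"
```

```text
t 13.7 pos [ 0.5013 -0.0542  0.2103] az -164.53 F [ 0.01  0.06 -1.86] Ftool [-0.03  0.06  1.86] w 0.344
tip (nose out) rel window: n 0.0013 u 0.0004 v 0.0009 Fn 0.13 Fu 0.24
```

play_rows(
  series=[
    {"translation":[-0.001,0,0.002],"spin":0},
    {"translation":[-0.002,0,0.002],"spin":0},
    {"translation":[0,0,0],"spin":0},
  ],
)

```text
time: 14.0
tool_pos: [0.5041, -0.0533, 0.2058]
tcp_rot: [0.423, -3.112, -0.0]
wrist_force: [0.1, -0.3, -2.5]
width: 0.345
```

```bash
python3 -c "
from h import *
press()"
```

```text
t 14.4 pos [ 0.5041 -0.0534  0.2062] az -164.52 F [-0.13  0.13 -2.03] Ftool [0.09 0.16 2.03] w 0.345
tip (nose out) rel window: n -0.0038 u 0.0005 v 0.0009 Fn 0.05 Fu 0.05
```

play_rows(
  series=[
    {"translation":[-0.001,0,0.0015],"spin":0},
    {"translation":[-0.001,0,0.0015],"spin":0},
    {"translation":[0,0,0],"spin":0},
  ],
)

```text
time: 14.7
tool_pos: [0.506, -0.0528, 0.2029]
tcp_rot: [0.423, -3.112, -0.0]
wrist_force: [0.7, 0.2, -2.6]
width: 0.344
```

```bash
python3 -c "
from h import *
press()"
```

```text
t 15.1 pos [ 0.506  -0.0528  0.2032] az -164.53 F [ 0.29 -0.04 -1.93] Ftool [-0.27 -0.11  1.93] w 0.348
tip (nose out) rel window: n -0.0073 u 0.0004 v 0.0009 Fn -0.07 Fu 0.4
```

play_rows(
  series=[
    {"translation":[-0.001,0,0.0015],"spin":0},
    {"translation":[-0.001,0,0.0015],"spin":0},
    {"translation":[0,0,0],"spin":0},
  ],
)

```text
time: 15.4
tool_pos: [0.5081, -0.0523, 0.2002]
tcp_rot: [0.423, -3.113, 0.0]
wrist_force: [0.5, -0.5, 0.0]
width: 0.341
```

```bash
python3 -c "
from h import *
press()"
```

```text
t 15.8 pos [ 0.508  -0.0523  0.2003] az -164.52 F [-0.26 -0.04 -1.33] Ftool [0.26 0.03 1.33] w 0.34
tip (nose out) rel window: n -0.0109 u 0.0004 v 0.0009 Fn 0.72 Fu 0.3
```

play_rows(
  series=[
    {"translation":[-0.001,0,0.0015],"spin":0},
    {"translation":[0,0,0],"spin":0},
    {"translation":[0,0,0],"spin":0},
  ],
)

```text
time: 16.1
tool_pos: [0.509, -0.0521, 0.1989]
tcp_rot: [-0.423, 3.113, -0.0]
wrist_force: [-0.5, -0.6, 0.2]
width: 0.345
```

```bash
python3 -c "
from h import *
press(10)"
```

```text
t 16.6 pos [ 0.509  -0.0521  0.1989] az -164.52 F [-0.74 -0.36  0.2 ] Ftool [ 0.81 -0.15 -0.2 ] w 0.345
tip (nose out) rel window: n -0.0127 u 0.0004 v 0.0009 Fn 2.29 Fu 0.74
```

play_rows(
  series=[
    {"translation":[-0.001,0,0.0015],"spin":0},
    {"translation":[-0.001,0,0.001],"spin":0},
    {"translation":[0,0,0],"spin":0},
    {"translation":[0,0,0],"spin":0},
  ],
)

```text
time: 17.0
tool_pos: [0.5108, -0.0515, 0.1963]
tcp_rot: [0.423, -3.113, 0.0]
wrist_force: [-1.6, -0.9, 0.9]
width: 0.347
```

```bash
python3 -c "
from h import *
press(12)"
```

```text
t 17.6 pos [ 0.5108 -0.0515  0.1963] az -164.52 F [-1.51 -0.64  0.9 ] Ftool [ 1.63 -0.22 -0.9 ] w 0.338
tip (nose out) rel window: n -0.0159 u 0.0005 v 0.0009 Fn 3.34 Fu 0.46
```

play_rows(
  series=[
    {"translation":[-0.0003,0,0.0004],"spin":0},
    {"translation":[0,0,0],"spin":0},
    {"translation":[0,0,0],"spin":0},
    {"translation":[0,0,0],"spin":0},
    {"translation":[0,0,0],"spin":0},
  ],
)

```text
time: 18.1
tool_pos: [0.5111, -0.0514, 0.1959]
tcp_rot: [0.423, -3.113, 0.0]
wrist_force: [-1.9, -1.1, 1.2]
width: 0.341
```

```bash
python3 -c "
from h import *
press(16)
c,im=snap('scene','s9')
s=bot.read_state();P=s['tool_pos'];a=np.radians(195.5)
for th in (33,35,37):
    t=np.radians(th);ax=np.array([np.cos(a)*np.sin(t),np.sin(a)*np.sin(t),np.cos(t)]);G=P+[0,0,.019]
    u=proj(c,[G-.068*ax,G-.128*ax]);d=u[0]-u[1];print(th,((u-[205,150])*4).round().tolist(),np.degrees(np.arctan2(d[0],-d[1])).round(1))
edges(im,205,150,100,120,4,lo=5,hi=30,minl=8)
it=bot.read_camera('top')
f=lambda i,x,y,w,h,k:cv2.resize(i[y:y+h,x:x+w],(w*k,h*k),interpolation=cv2.INTER_CUBIC)
cv2.imwrite('pics/v9.png',np.hstack([f(im,215,160,80,100,5),f(it,260,170,60,80,6)[:500,:360]]) if 0 else np.hstack([f(im,215,160,80,96,5),f(it,255,170,64,80,6)]))
"
```

```text
t 18.9 pos [ 0.5111 -0.0514  0.1959] az -164.52 F [-1.67 -0.9   0.75] Ftool [ 1.85 -0.42 -0.75] w 0.343
tip (nose out) rel window: n -0.0164 u 0.0005 v 0.0009 Fn 3.34 Fu 0.2
33 [[246.0, 150.0], [222.0, 244.0]] 14.5
35 [[244.0, 151.0], [219.0, 244.0]] 15.1
37 [[243.0, 151.0], [216.0, 245.0]] 15.8
[388, 158, 383, 208] ang 6.0 len 51.0
[67, 21, 52, 51] ang 26.3 len 34.0
[297, 86, 282, 143] ang 14.7 len 59.0
[285, 24, 275, 64] ang 14.0 len 41.0
[272, 364, 285, 314] ang 14.5 len 52.0
```

View pics/v9.png

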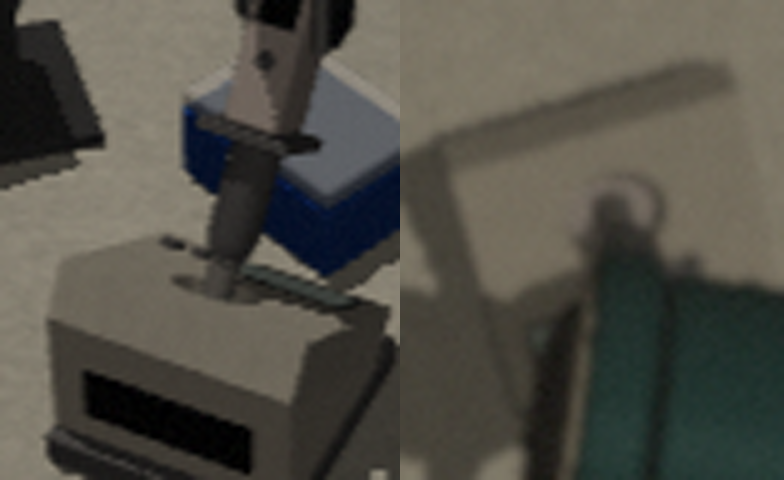

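play_rows(
  series=[
    {"translation":[0.002,0,-0.003],"spin":0},
    {"translation":[0.003,0,-0.0045],"spin":0},
    {"translation":[0,-0.0013,0],"spin":0},
    {"translation":[0,-0.0012,0],"spin":0},
    {"translation":[-0.001,0,0.0015],"spin":0},
  ],
)

```text
time: 19.5
tool_pos: [0.5081, -0.055, 0.2019]
tcp_rot: [-0.423, 3.113, 0.0]
wrist_force: [0.2, -0.2, -2.0]
width: 0.344
```

play_rows(
  series=[
    {"translation":[-0.001,0,0.0015],"spin":0},
    {"translation":[-0.001,0,0.0015],"spin":0},
    {"translation":[-0.001,0,0.0015],"spin":0},
    {"translation":[-0.001,0,0.0015],"spin":0},
    {"translation":[0,0,0],"spin":0},
  ],
)

```text
time: 20.0
tool_pos: [0.5119, -0.0538, 0.1958]
tcp_rot: [0.423, -3.113, 0.0]
wrist_force: [-1.7, -0.6, 1.4]
width: 0.34
```

```bash
python3 -c "
from h import *
press(14)
for n in ('scene','top'): snap(n,n+'10')
"
```

```text
t 20.7 pos [ 0.5118 -0.0539  0.1959] az -164.52 F [-1.74 -0.36  0.99] Ftool [ 1.78  0.11 -0.99] w 0.345
tip (nose out) rel window: n -0.0163 u 0.0006 v -0.0016 Fn 3.5 Fu 0.39
```

play_rows(
  series=[
    {"translation":[0,0,0],"spin":0},
    {"translation":[0,0,0],"spin":0},
    {"translation":[0,0,0],"spin":0},
    {"translation":[0,0,0],"spin":0},
    {"translation":[0,0,0],"spin":0},
  ],
)

```text
time: 21.3
tool_pos: [0.5118, -0.0538, 0.1959]
tcp_rot: [0.423, -3.113, 0.0]
wrist_force: [-1.4, -0.1, 0.7]
width: 0.343
```

play_rows(
  series=[
    {"translation":[0,0,0],"spin":0},
    {"translation":[0,0,0],"spin":0},
    {"translation":[0,0,0],"spin":0},
    {"translation":[0,0,0],"spin":0},
    {"translation":[0,0,0],"spin":0},
  ],
)

```text
time: 21.8
tool_pos: [0.5118, -0.0538, 0.1959]
tcp_rot: [-0.423, 3.113, 0.0]
wrist_force: [-2.4, -0.1, 1.2]
width: 0.346
```

play_rows(
  series=[
    {"translation":[0,0,0],"spin":0},
    {"translation":[0,0,0],"spin":0},
    {"translation":[0,0,0],"spin":0},
    {"translation":[0,0,0],"spin":0},
    {"translation":[0,0,0],"spin":0},
  ],
)

```text
time: 22.3
tool_pos: [0.5118, -0.0538, 0.1959]
tcp_rot: [0.423, -3.113, 0.0]
wrist_force: [-2.0, -0.2, 0.9]
width: 0.343
```

```bash
python3 -c "
from h import *
press(14)
"
```

```text
t 23.0 pos [ 0.5118 -0.0538  0.1959] az -164.52 F [-1.82 -0.45  0.8 ] Ftool [ 1.88  0.05 -0.8 ] w 0.343
tip (nose out) rel window: n -0.0164 u 0.0005 v -0.0016 Fn 3.39 Fu 0.2
```

play_rows(
  series=[
    {"translation":[0.003,0,-0.004],"spin":0},
    {"translation":[0.006,0,-0.009],"spin":0},
    {"translation":[0.009,0,-0.013],"spin":0},
    {"translation":[0.009,0,-0.013],"spin":0},
    {"translation":[0.01,0,-0.02],"spin":0},
  ],
)

```text
time: 23.5
tool_pos: [0.4748, -0.0638, 0.2555]
tcp_rot: [0.423, -3.112, -0.001]
wrist_force: [0.8, -0.6, -2.1]
width: 0.341
```

play_rows(
  series=[
    {"translation":[0.02,-0.02,-0.02],"spin":0},
    {"translation":[0.03,-0.035,-0.005],"spin":0},
    {"translation":[0.03,-0.04,0],"spin":0},
    {"translation":[0.027,-0.035,0],"spin":0},
    {"translation":[0.01,-0.0255,0],"spin":0},
  ],
)

```text
time: 24.0
tool_pos: [0.4027, -0.2472, 0.2816]
tcp_rot: [-0.42, 3.113, -0.004]
wrist_force: [1.1, 0.4, -1.8]
width: 0.343
```

play_rows(
  series=[
    {"translation":[0,0,0],"spin":0.6},
    {"translation":[0,0,0],"spin":1},
    {"translation":[0,0,0],"spin":1},
    {"translation":[0,0,0],"spin":1},
    {"translation":[0,0,0],"spin":1},
  ],
)

```text
time: 24.5
tool_pos: [0.4044, -0.2449, 0.2812]
tcp_rot: [0.212, 3.133, -0.001]
wrist_force: [-0.0, -0.8, -2.0]
width: 0.347
```

play_rows(
  series=[
    {"translation":[0,0,0],"spin":1},
    {"translation":[0,0,0],"spin":1},
    {"translation":[0,0,0],"spin":1},
    {"translation":[0,0,0],"spin":1},
    {"translation":[0,0,0],"spin":0.56},
  ],
)

```text
time: 25.0
tool_pos: [0.4044, -0.2448, 0.2812]
tcp_rot: [0.826, 3.03, -0.001]
wrist_force: [0.5, -0.2, -2.6]
width: 0.342
```

```bash
python3 -c "
from h import *
s,P,R,F=state(3)
for nm,X in (('pre',[.4046,-.2448,.2795]),('s6',[.443,-.2673,.2167]),('home',[.4778,-.2876,.176])): print(nm,((np.array(X)-P)@R).round(4))
c,im=snap('scene','s11'); edges(im,160,40,130,130,5,minl=8)
"
```

```text
t 25.15 pos [ 0.4045 -0.2448  0.2811] az 149.73 F [ 0.04  0.09 -1.91] Ftool [0.02 0.1  1.91] w 0.345
pre [-0.      0.0001  0.0016]
s6 [-0.0444 -0.      0.0644]
home [-0.0847  0.      0.1052]
[370, 348, 320, 423] ang 33.6 len 90.0
[306, 430, 278, 472] ang 33.2 len 51.0
[284, 388, 329, 319] ang 33.2 len 82.0
[447, 268, 407, 329] ang 33.5 len 72.0
[257, 447, 280, 413] ang 33.8 len 41.0
```

play_rows(
  series=[
    {"translation":[-0.008,0,0.012],"spin":0},
    {"translation":[-0.012,0,0.018],"spin":0},
    {"translation":[-0.012,0,0.018],"spin":0},
    {"translation":[-0.01,0,0.016],"spin":0},
    {"translation":[0,0,0],"spin":0},
  ],
  force=30,
)

```text
time: 25.7
tool_pos: [0.4409, -0.2656, 0.2124]
tcp_rot: [-0.82, -3.029, -0.003]
wrist_force: [0.4, -0.7, -2.2]
width: 0.345
```

```bash
python3 -c "
from h import *
s,P,R,F=state(3)
print('home',((np.array([.4778,-.2876,.176])-P)@R).round(4))
"
```

```text
t 25.85 pos [ 0.4409 -0.2658  0.215 ] az 149.7 F [-0.1   0.27 -2.16] Ftool [0.22 0.19 2.16] w 0.345
home [-0.0429 -0.0002  0.039 ]
```

play_rows(
  series=[
    {"translation":[-0.004,0,-0.001],"spin":0},
    {"translation":[-0.004,0,-0.001],"spin":0},
    {"translation":[-0.004,0,-0.002],"spin":0},
    {"translation":[-0.004,0,-0.002],"spin":0},
    {"translation":[-0.002,0,-0.001],"spin":0},
  ],
)

```text
time: 26.35
tool_pos: [0.456, -0.2746, 0.2231]
tcp_rot: [-0.821, -3.03, -0.002]
wrist_force: [-6.1, 4.0, -0.8]
width: 0.348
```

```bash
python3 -c "
from h import *
s,P,R,F=state(3)
print('home',((np.array([.4778,-.2876,.176])-P)@R).round(4))
c,im=snap('scene','s12b'); edges(im,160,60,110,130,5,minl=8)
"
```

```text
t 26.5 pos [ 0.456  -0.2745  0.223 ] az 149.68 F [-5.45  3.05 -0.47] Ftool [ 6.24 -0.12  0.49] w 0.346
home [-0.0255 -0.0003  0.047 ]
[309, 476, 291, 513] ang 26.5 len 41.0
[341, 293, 315, 342] ang 28.4 len 55.0
[376, 222, 356, 262] ang 26.8 len 45.0
```

play_rows(
  series=[
    {"translation":[-0.003,0,-0.001],"spin":0},
    {"translation":[-0.003,0,0],"spin":0},
    {"translation":[-0.002,0,0],"spin":0},
    {"translation":[0,0,0],"spin":0},
  ],
)

```text
time: 26.95
tool_pos: [0.4625, -0.2781, 0.2244]
tcp_rot: [-0.82, -3.029, -0.003]
wrist_force: [-7.0, 4.4, 1.5]
width: 0.347
```

```bash
python3 -c "
from h import *
s,P,R,F=state(3)
print('home',((np.array([.4778,-.2876,.176])-P)@R).round(4))
c,im=snap('scene','s13'); edges(im,160,60,110,130,5,minl=8)
"
```

```text
t 27.1 pos [ 0.4625 -0.2781  0.2244] az 149.68 F [-7.2   5.53  2.24] Ftool [ 9.01  1.14 -2.2 ] w 0.346
home [-0.0182 -0.0005  0.0483]
[259, 236, 272, 198] ang 19.4 len 40.0
[309, 476, 291, 513] ang 26.7 len 41.0
[362, 220, 340, 271] ang 23.1 len 56.0
[333, 288, 316, 325] ang 25.1 len 41.0
```

play_rows(
  series=[
    {"translation":[0.004,0,0],"spin":0},
    {"translation":[-0.002,0,0.005],"spin":0},
    {"translation":[-0.005,0,0.01],"spin":0},
    {"translation":[0,0,0],"spin":0},
  ],
)

```text
time: 27.55
tool_pos: [0.4668, -0.2811, 0.2078]
tcp_rot: [0.821, 3.031, -0.001]
wrist_force: [1.2, 0.3, -3.4]
width: 0.345
```

```bash
python3 -c "
from h import *
s,P,R,F=state(3)
print('home',((np.array([.4778,-.2876,.176])-P)@R).round(4))
c,im=snap('scene','s14'); edges(im,160,60,110,130,5,minl=8)
"
```

```text
t 27.7 pos [ 0.4667 -0.2809  0.2086] az 149.68 F [-0.64  1.56 -3.7 ] Ftool [1.34 1.02 3.7 ] w 0.343
home [-0.0129 -0.0002  0.0326]
[250, 266, 268, 221] ang 22.0 len 49.0
[309, 476, 291, 513] ang 26.9 len 41.0
[323, 318, 301, 366] ang 24.3 len 53.0
[355, 246, 337, 287] ang 23.6 len 44.0
```

play_rows(
  series=[
    {"translation":[-0.002,0,0.007],"spin":0},
    {"translation":[-0.003,0,0.008],"spin":0},
    {"translation":[-0.003,0,0.007],"spin":0},
    {"translation":[-0.002,0,0.004],"spin":0},
    {"translation":[0,0,0],"spin":0},
  ],
)

```text
time: 28.25
tool_pos: [0.4748, -0.2858, 0.1819]
tcp_rot: [-0.821, -3.031, -0.0]
wrist_force: [-0.6, -0.1, -2.4]
width: 0.343
```

```bash
python3 -c "
from h import *
s,P,R,F=state(4)
print('home',((np.array([.4778,-.2876,.176])-P)@R).round(4))
c,im=snap('scene','s15'); edges(im,160,60,110,130,5,minl=8)
"
```

```text
t 28.45 pos [ 0.475  -0.2859  0.1829] az 149.67 F [-0.24 -0.41 -1.98] Ftool [ 0.   -0.47  1.98] w 0.346
home [-0.0033 -0.0001  0.0069]
[309, 476, 291, 513] ang 26.3 len 41.0
```

play_rows(
  series=[
    {"translation":[-0.001,0,0.002],"spin":0},
    {"translation":[-0.001,0,0.002],"spin":0},
    {"translation":[0,0,0],"spin":0},
  ],
)

```text
time: 28.8
tool_pos: [0.4765, -0.2866, 0.1785]
tcp_rot: [-0.822, -3.032, -0.0]
wrist_force: [-0.5, -0.5, -2.3]
width: 0.341
```

```bash
python3 -c "
from h import *
s,P,R,F=state(4)
print('home',((np.array([.4778,-.2876,.176])-P)@R).round(4))
"
```

```text
t 29.0 pos [ 0.4765 -0.2867  0.1788] az 149.68 F [ 0.09  0.17 -2.38] Ftool [0.01 0.19 2.38] w 0.344
home [-0.0016 -0.0001  0.0028]
```

play_rows(
  series=[
    {"translation":[-0.001,0,0.0015],"spin":0},
    {"translation":[0,0,0.001],"spin":0},
    {"translation":[0,0,0],"spin":0},
  ],
)

```text
time: 29.3
tool_pos: [0.4777, -0.2873, 0.1774]
tcp_rot: [0.821, 3.032, -0.0]
wrist_force: [-0.5, 1.7, 3.5]
width: 0.346
```

```bash
python3 -c "
from h import *
s,P,R,F=state(4)
print('home',((np.array([.4778,-.2876,.176])-P)@R).round(4))
"
```

```text
t 29.5 pos [ 0.4777 -0.2874  0.1774] az 149.68 F [-1.6   1.79  5.58] Ftool [ 2.28  0.73 -5.58] w 0.34
home [-0.0002 -0.0001  0.0014]
```

play_rows(
  series=[
    {"translation":[0,0,-0.001],"spin":0},
    {"translation":[0,0,0],"spin":0},
  ],
  force=20,
)

```text
time: 29.7
tool_pos: [0.4776, -0.2873, 0.1775]
tcp_rot: [0.821, 3.032, -0.0]
wrist_force: [0.6, 0.8, 1.6]
width: 0.341
```

play_rows(
  series=[
    {"translation":[0,0,0],"spin":0},
    {"translation":[0,0,0],"spin":0},
    {"translation":[0,0,0],"spin":0},
    {"translation":[0,0,0],"spin":0},
    {"translation":[0,0,0],"spin":0},
  ],
  jaw=0.4,
)

```text
time: 30.2
tool_pos: [0.4774, -0.2872, 0.1773]
tcp_rot: [-0.822, -3.032, -0.0]
wrist_force: [-0.3, -0.9, 0.2]
width: 0.699
```

play_rows(
  series=[
    {"translation":[0,0,0],"spin":0},
    {"translation":[0,0,0],"spin":0},
    {"translation":[0,0,0],"spin":0},
    {"translation":[0,0,0],"spin":0},
  ],
  jaw=1,
)

```text
time: 30.6
tool_pos: [0.4774, -0.2872, 0.1774]
tcp_rot: [0.822, 3.032, -0.0]
wrist_force: [0.5, 0.4, 0.1]
width: 0.997
```

play_rows(
  series=[
    {"translation":[0,0,-0.01],"spin":0},
    {"translation":[0,0,-0.025],"spin":0},
    {"translation":[0,0,-0.03],"spin":0},
    {"translation":[0,0,-0.02],"spin":0},
    {"translation":[0,0,0],"spin":0},
  ],
)

```text
time: 31.1
tool_pos: [0.4795, -0.2886, 0.2675]
tcp_rot: [0.82, 3.025, -0.004]
wrist_force: [0.7, -0.7, -0.7]
width: 0.999
```

```bash
python3 -c "
from h import *
s,P,R,F=state(3)
cw,iw=snap('wrist','w16'); c,im=snap('scene','s16')
X=onz(cw,[(280,262)],.2166)
f=lambda i,x,y,w,h,k:cv2.resize(i[y:y+h,x:x+w],(w*k,h*k),interpolation=cv2.INTER_CUBIC)
a=cv2.imread('pics/scene0.png')
edges(a,160,85,100,120,4,minl=8);print();edges(im,160,85,100,120,4,minl=8)
cv2.imwrite('pics/v16.png',np.hstack([f(a,165,100,70,100,4),f(im,165,100,70,100,4),iw[20:420,160:400]]))
"
```

```text
t 31.25 pos [ 0.4778 -0.2875  0.2634] az 149.68 F [-0.35  0.02 -0.57] Ftool [ 0.31 -0.16  0.57] w 1.0
[247, 280, 228, 320] ang 26.2 len 44.0
[187, 151, 199, 118] ang 19.3 len 34.0
[207, 135, 195, 165] ang 21.1 len 32.0
[266, 145, 229, 230] ang 23.4 len 93.0

[247, 281, 232, 310] ang 26.6 len 33.0
[260, 160, 229, 230] ang 23.5 len 76.0
[116, 217, 92, 239] ang 46.2 len 33.0
```

View pics/v16.png

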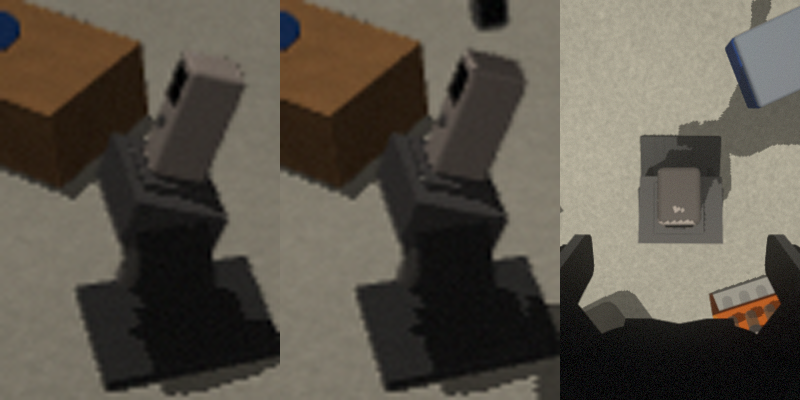

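```bash
python3 -c "
from h import *
print(bot.read_state()['time'],bot.finish_job())"
```

```text
the job is handed in; nothing more can be done
31.35 None
```

The wand was pressed about half-way onto the block in the round window, held there, and put back in its stand. I handed the job in at 31.3 s of robot time.

**What I did**
- **Tilt:** The tool can only point straight down. I pivoted the wand in the jaws from 25° to 35° against the rim of the stand's hole. The first try overshot to about 40°. I corrected it to about 35°, measured from the wand's edges in the scene camera.
- **Pressing:** I felt the block about 10 mm below the window face. The first press looked about 2.5 mm off-centre sideways, so I backed out, shifted 2.5 mm and pressed again. I held it steady for about 3 s.
- **Return:** I pivoted the wand back to 25°, lowered it until the collar met the rim, opened the jaws and lifted clear.

**What the last checks showed**
- **Nose depth:** During the hold the force was 3.4–3.5 N. That means 5.5–5.7 mm in by force, or about 6 mm by displacement, against 6 mm for half-way.
- **Seating:** The collar met the rim at the same tool height as at the first grasp (0.1775 m).
- **Wand in stand:** In the scene camera its edge angle (23.5° against 23.4°) and its lower edge point match the starting picture. The wrist camera shows the gripper well clear of it.

**Less certain**
- **Centring:** The cameras disagreed by 2–3 mm on where the window's centre is. I did not look at a picture again after the 2.5 mm shift.
- **Bystanders:** I did not compare the other objects with the starting pictures. Nothing in the forces or pictures suggested the robot touched any of them.

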